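# Shut, lock and start the compact centrifuge

## Task

Get the loaded compact centrifuge running with pushes of the fingertips (nothing needs gripping): gently push its open lid down until it is fully shut, then push the lid lock slide on its console all the way across to the locked end, towards the buttons, then press the larger of the two round buttons (start) right down and let it come up again. Do not press the small button, do not lift the lid right back to its stop, and leave everything else on the bench standing where it is.

Things in the scene. Friction and masses are not known exactly. Their poses are not given: they have to be found in the camera images.
- centrifuge: beige compact centrifuge, fixed to the bench, 265 mm deep (x) by 230 mm wide (y). Origin under the middle of its housing on the bench; its x axis points from the console (front, -x) to the hinge (back, +x), y to its left, z up. Front part x -135 to -60 mm is the console, a flat deck 85 mm above the bench; behind it, x -60 to 130 mm, is the rotor chamber with an open round mouth, rim 100 mm high
- lid (a joint): angle of the lid in rad: 0 fully shut, grows as it opens (hinge along the back edge); limit 1.5. Stands open at the start. The hinge is stiff, so the lid stays where it is left; about 0.5 to 5 N at its free end moves it; no latch or spring
- lid_hinge (a point): on the lid's hinge axis, middle of the width: 130 mm behind and 100 mm above the centrifuge origin. The axis runs along the centrifuge's y. Orientation turns with the lid
- lid_push (a point): point on the outer (upper) face of the lid, middle of the width, 15 mm from its free front edge. In the lid's frame, 170 mm from the hinge axis towards the free edge and 28 mm above it. The lid is 185 mm long, 230 mm wide, 28 mm thick; shut, its top is 129 mm above the bench and its front edge is at centrifuge x = -55 mm
- lock (a joint): position of the lid lock in m: 0 unlocked (left end), 0.040 fully locked; moves along the console towards the centrifuge's -y; stays where it is left, about 2 N to move
- lock_top (a point): top middle of the lock's upright dark grip, 24 mm (x) by 14 mm (y) by 22 mm high, standing on a track 3 mm above the console deck; at joint 0 it lies at centrifuge x -100, y +75, top 110.5 mm above the bench. A thin steel tongue at its top (seen only) points to the lid and buttons
- start (a joint): travel of the start button in m: 0 up, 0.006 fully down; springs back; about 5 N fully down
- start_top (a point): top middle of the start button, the larger round grey one, 28 mm across in a black collar 44 mm across; its top is 22 mm above the console deck when up and the collar's is 12 mm; at centrifuge x -100, y -30
- release (a joint): travel of the lid release button in m: 0 up, 0.006 down; not to be pressed
- release_top (a point): top middle of the release button, the smaller round grey one, 14 mm across in a black collar 30 mm across, 22 mm above the deck; at centrifuge x -100, y -90
- tube_rack: white rack of capped sample tubes, 70 x 100 mm, 99 mm high; origin under its centre; loose, leave alone
- bottle: white round bottle, 52 mm across, 125 mm high; origin under its centre; loose, leave alone
- beaker: glass cup, 66 mm across, 85 mm high; origin under its centre; loose, leave alone
- tip_box: grey pipette-tip box with clear top, 82 x 112 mm, 63 mm high; origin under its centre; loose, leave alone
- timer: small white bench timer lying flat, 60 x 75 mm, 19 mm high; origin under its centre; loose, leave alone
- slide_box: small carton, 30 x 80 mm, 30 mm high; origin under its centre; loose, leave alone
- jar: small closed jar, 56 mm across, 55 mm high; origin under its centre; loose, leave alone

How it is judged:
By the outcome, as a careful person would: the job done as asked, in the order asked, and still so for the second after the job is handed in, with the robot touching nothing.
It also fails if it takes over 51 s, if anything falls off the work surface, if the arm or the gripper's body presses on something with over 40 N, if the wrist force passes 120 N, or if a joint passes its speed limit or range.

## Robot

A 6-joint arm with a two-finger parallel gripper is mounted at the origin on the work surface. World frame = base frame: x ahead of the robot, y to its left, z up, the work surface at z = 0. Lengths are in m, angles in rad, forces in N, time in s.
With the tool pointing down it reaches from about 0.3 to 0.75 m from the base axis. Payload 8.5 kg.
Tool frame: the origin (TCP) lies on the mounting face of the last link; the fingertips stand 166 mm ahead of it and the grasp point (between the pads) lies ctrl.grip_depth ahead of it (ctrl.grip_depth is the distance from the TCP to the grasp point, in m); z points along the fingers, y is the line along which they close (so a half turn about z gives the same grasp; the last joint's range is limited). The gripper opens to 88 mm and grips with 3 to 60 N. Pads are 18 mm wide; open, the fingers measure 123 mm over their backs; the gripper's body (75 mm by 187 mm) begins 45 mm behind the grasp point.
Start: joints at [-1.449, 0.381, 1.297, -0, 1.464, -0.215], TCP at [0.182, -0.519, 0.405] pointing down, gripper open.
Joint ranges: [-3.11, 3.11], [-0.89, 2.33], [0.22, 2.48], [-1.42, 4.56], [0.17, 2.85], [-2.88, 2.88]. Speed limits (rad/s): [2.39, 2.39, 3.14, 3.14, 3.14, 3.14].

## Interface

Orientations are given as a unit quaternion [x, y, z, w].
In Python, from station import ctrl, cams gives the robot as it stands. Calls block until the motion is done:
- ctrl.movep(position, orientation): joint-space move of the TCP to a pose.
- ctrl.line_to(position, frame=None, speed=0.15): straight line of the TCP; frame=None keeps the orientation; speed is the mean speed in m/s.
- ctrl.movej(angles): joint-space move.
- ctrl.move_gripper(opening): opening from 0.0 (shut) to 1.0 (fully open); the grip force is fixed at half the most; returns when the fingers have stopped.
- ctrl.sleep(seconds).
- ctrl.ik(position, orientation): joint angles nearest the present ones, or None.
- cams.camera(name): name is "side" or "top" or "wrist"; returns a dict with "image" (400x640x3 uint8, red, green, blue), "depth" (400x640 float32, m along the optical axis (not along the pixel's ray), 0 where there is no reading), "vfov" (degrees; the focal length in pixels is half the picture's height over the tangent of half this angle, whatever the lens; pixels are square), "cx", "cy" (the principal point, pixels), "extrinsics" (4x4, takes a point from world to camera coordinates); the wrist camera has in their place "tool_from_camera" (4x4, takes a point from camera to tool coordinates, whose origin is the TCP and whose axes are the flange's). Camera axes: x right, y down, z forward; pixel columns grow to the right and rows downward; lengths in m; the calibration is good to about 2 mm. The wrist camera is an equidistant fisheye: a pixel r from the principal point sees the ray r / f radians off the axis. A picture is of the moment at which its call begins: read the wrist's pose just before it.
A pose or a line that the arm cannot do raises ctrl.MotionError and nothing moves.
- ctrl.hand_in(): hands the job in; it is judged then, once.
Readings, each from a call of its own:
- ctrl.read_t(): time.
- ctrl.read_q(): joint angles.
- ctrl.read_qd(): joint speeds.
- ctrl.read_effort(): joint torques, N m.
- ctrl.read_tcp_pos(): TCP position.
- ctrl.read_orientation(): TCP orientation.
- ctrl.read_ft_force(): force on the tool from outside, world axes, zero at the start.
- ctrl.read_ft_torque(): the same for the moment, N m.
- ctrl.read_opening(): opening from 0.0 (shut) to 1.0 (fully open).
- ctrl.read_grasp_force(): force on a finger pad.
Only numpy, scipy, OpenCV 4.12 (cv2) and the standard library are available. Lean on these libraries where they do the work, as an engineer would, in place of code of your own. Each camera call takes 0.05 s, during which the arm holds its last target. There are 200 camera calls.

## Working session

There is one attempt and no reset: what is moved stays moved. The work goes in short steps, each a Python script; the robot and the scene stay as the last script left them, time stands still between calls to the robot, and variables do not carry over. Pictures are saved under pics/ and viewed, at most 10 in all, crops included, and the job is handed in when it is done.

```bash
mkdir -p pics; ls; python3 - <<'E'
from station import ctrl, cams
import cv2,numpy as np
for n in ["top","side"]:
    c=cams.camera(n); np.savez(f"{n}.npz",**{k:v for k,v in c.items()})
    cv2.imwrite(f"pics/{n}0.png",c["image"][:,:,::-1]); print(n,c["vfov"],c["cx"],c["cy"],np.round(c["extrinsics"],3).tolist(),(c["depth"]>0).mean())
print(ctrl.read_t(),ctrl.read_orientation(),ctrl.grip_depth)
E
```

```text
pics
top 49.79426867683301 326.22624630669674 203.27726513519653 [[-0.016, -1.0, 0.024, 0.02], [-0.993, 0.013, -0.12, 0.582], [0.12, -0.025, -0.992, 1.204], [0.0, 0.0, 0.0, 1.0]] 0.995859375
side 53.97585644694558 314.7021974901211 203.94201490587878 [[0.956, -0.293, -0.003, -0.54], [-0.203, -0.654, -0.729, 0.205], [0.212, 0.698, -0.684, 0.822], [0.0, 0.0, 0.0, 1.0]] 0.9961484375
0.1 [ 9.85854422e-01  1.67602682e-01  2.39490764e-05 -6.31057535e-04] 0.1473
```

View pics/top0.png

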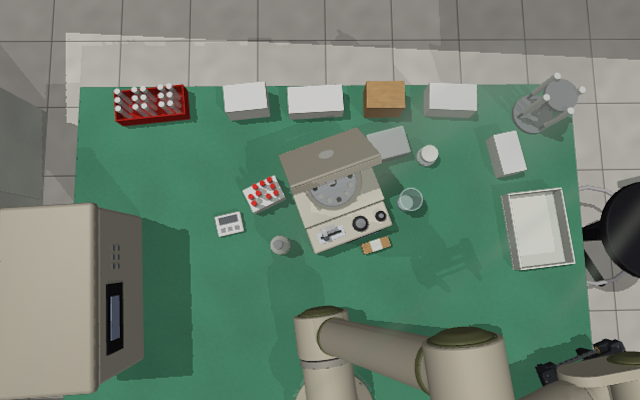

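View pics/side0.png

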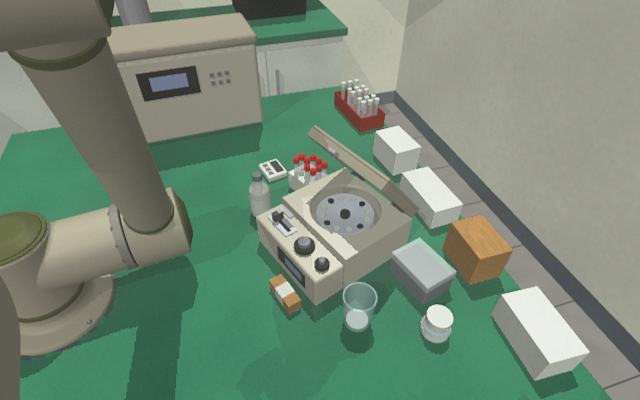

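Both views show the centrifuge with its lid open. In the top view the start button is near (361,223), the release near (381,216) and the lock near (330,234). Next I measure these.

```bash
cat > h.py <<'E'
import numpy as np, cv2
def cloud(c):
    """world xyz per pixel"""
    f=200/np.tan(np.radians(float(c["vfov"]))/2); v,u=np.mgrid[:400,:640]
    d=c["depth"]; P=np.stack([(u-c["cx"])/f*d,(v-c["cy"])/f*d,d],-1)
    E=c["extrinsics"]; return (P-E[:3,3])@E[:3,:3]
def proj(c,p):
    f=200/np.tan(np.radians(float(c["vfov"]))/2); E=c["extrinsics"]
    q=np.atleast_2d(p)@E[:3,:3].T+E[:3,3]
    return q[:,:2]/q[:,2:]*f+[float(c["cx"]),float(c["cy"])]
def ray(c,u,v,z):
    f=200/np.tan(np.radians(float(c["vfov"]))/2); E=c["extrinsics"]
    R=E[:3,:3]; o=-R.T@E[:3,3]; d=R.T@np.array([(u-c["cx"])/f,(v-c["cy"])/f,1]); return o+d*(z-o[2])/d[2]
E
python3 - <<'E'
from h import *
ims=[]
for n,(x0,y0,x1,y1) in dict(top=(270,120,400,260),side=(240,110,420,310)).items():
    c=dict(np.load(n+".npz")); W=cloud(c); z=W[...,2]
    m=np.zeros((400,640),np.uint8); m[y0:y1,x0:x1]=1
    # deck at 85 mm
    d=((abs(z-.085)<.006)&(m>0)).astype(np.uint8)
    k,l,s,_=cv2.connectedComponentsWithStats(d); i=1+s[1:,4].argmax()
    p=W[l==i][:,:2].astype(np.float32)*1000
    print(n,"deck",s[i].tolist(),cv2.minAreaRect(p), z[l==i].mean())
    hsv=cv2.cvtColor(c["image"],cv2.COLOR_RGB2HSV)
    dark=((hsv[...,2]<60)&(m>0)&(z>.07)).astype(np.uint8)
    k,l,s,ce=cv2.connectedComponentsWithStats(dark)
    for j in range(1,k):
        if s[j,4]>15: print(s[j].tolist(),ce[j].round(1),"med",np.median(W[l==j],0).round(4),"ray.097",ray(c,*ce[j],.097).round(4))
    ims.append(cv2.resize(c["image"][y0:y1,x0:x1],None,fx=4 if n=="top" else 2.8,fy=4 if n=="top" else 2.8,interpolation=cv2.INTER_CUBIC))
    cv2.imwrite(f"pics/{n}_crop.png",ims[-1][:,:,::-1])
E
```

```text
top deck [306, 201, 86, 53, 1791] ((511.02984619140625, -48.98345947265625), (75.16653442382812, 229.2096710205078), 19.546979904174805) 0.08552825229766113
[375, 211, 11, 10, 55] [379.9 215.7] med [ 0.5376 -0.1322  0.0984] ray.097 [ 0.5386 -0.1327  0.097 ]
[353, 216, 15, 15, 79] [359.5 223.7] med [ 0.5163 -0.0752  0.097 ] ray.097 [ 0.5173 -0.0765  0.097 ]
[328, 231, 13, 6, 19] [333.5 232.9] med [ 0.4936 -0.0071  0.0895] ray.097 [ 0.4934 -0.0054  0.097 ]
side deck [256, 200, 156, 84, 2659] ((598.4940795898438, -18.337844848632812), (266.4990234375, 232.7199249267578), 19.72247314453125) 0.08534342315034828
```

View pics/top_crop.png

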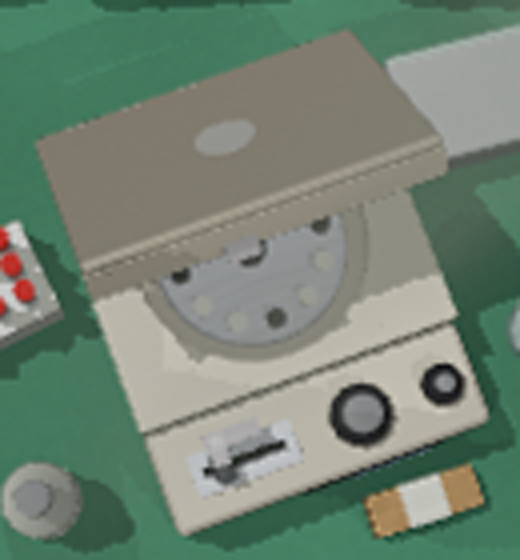

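View pics/side_crop.png

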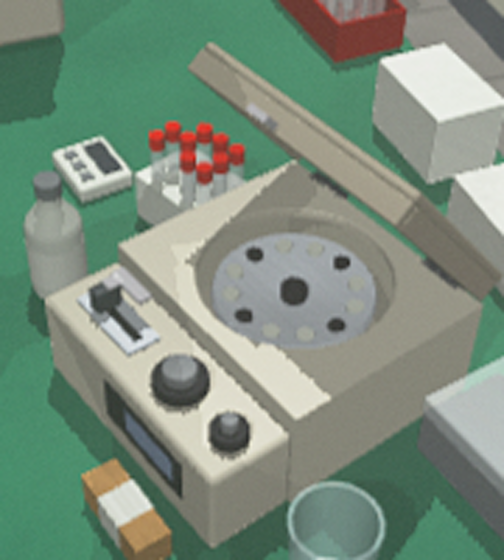

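The crop shows the lock grip at its left end, start in the big collar and release in the small one. The lid leans part open. The deck rectangle fit gives a yaw of about 19.6° and an origin of about (0.602, -0.0165). Next come the lid angle, the lock position and reachability.

```bash
cat >> h.py <<'E'
from scipy.spatial.transform import Rotation as Ro
O=np.array([.602,-.0165,0]); YAW=np.radians(19.6); Rc=Ro.from_euler("z",YAW)
TIP=.166
def tcp(pc,tilt=0):
    """TCP pose for fingertip centre pc (centrifuge frame); tilt leans the tool's top towards -x (robot)"""
    r=Rc*Ro.from_euler("y",-tilt)*Ro.from_euler("x",np.pi)
    return Rc.apply(pc)+O-TIP*r.apply([0,0,1]), r.as_quat()
def face(th,a=.170,h=.028,y=0):
    return np.array([.13-a*np.cos(th)+h*np.sin(th),y,.1+a*np.sin(th)+h*np.cos(th)])
E
python3 - <<'E'
from h import *
from station import ctrl
for n in ["top","side"]:
    c=dict(np.load(n+".npz")); W=Rc.inv().apply((cloud(c)-O).reshape(-1,3))
    x,y,z=W.T
    m=(abs(y)<.1)&(z>.14)&(z<.35)&(x>-.1)&(x<.2)
    L=W[m]; i=L[:,2].argmax(); print(n,m.sum(),"top pt",L[i].round(3))
    A=np.c_[L[:,0],np.ones(len(L))]
    for k in range(0,20):pass
    zz=np.round((L[:,2])/.02)*.02
    print([(round(q,2),*np.percentile(L[zz==q][:,0],[5,50,95]).round(3)) for q in np.unique(zz)])
    m=(abs(x+.1)<.013)&(z>.1)&(z<.115)&(y>0)&(y<.11); print("lock",m.sum(),W[m].mean(0).round(4), W[m].min(0).round(3),W[m].max(0).round(3))
    m=(abs(x+.1)<.03)&(z>.103)&(z<.115)&(y<-.005)&(y>-.06); print("start",m.sum(),W[m].mean(0).round(4))
for tilt in (0,.3,.6):
  for th in np.radians([85,75,65,55,45,30,15,0]):
    p=face(th)+[.012+.02*(th>0.9),0,0]; P,q=tcp(p,tilt); s=ctrl.ik(P,q); print(tilt,round(np.degrees(th)),P.round(3),None if s is None else np.round(s,2))
E
```

```text
top 3152 top pt [0.033 0.049 0.264]
[(np.float64(0.14), np.float64(0.127), np.float64(0.131), np.float64(0.135)), (np.float64(0.16), np.float64(0.111), np.float64(0.119), np.float64(0.126)), (np.float64(0.18), np.float64(0.094), np.float64(0.102), np.float64(0.11)), (np.float64(0.2), np.float64(0.078), np.float64(0.086), np.float64(0.093)), (np.float64(0.22), np.float64(0.061), np.float64(0.069), np.float64(0.077)), (np.float64(0.24), np.float64(0.015), np.float64(0.048), np.float64(0.06)), (np.float64(0.26), np.float64(0.017), np.float64(0.03), np.float64(0.043))]
lock 52 [-0.0984  0.0688  0.1109] [-0.111  0.039  0.102] [-0.087  0.078  0.115]
start 79 [-0.0997 -0.0303  0.1079]
side 1171 top pt [0.028 0.089 0.262]
[(np.float64(0.24), np.float64(0.012), np.float64(0.015), np.float64(0.02)), (np.float64(0.26), np.float64(0.016), np.float64(0.026), np.float64(0.033))]
lock 107 [-0.099   0.0652  0.1091] [-0.113  0.039  0.1  ] [-0.087  0.079  0.114]
start 117 [-0.1023 -0.0324  0.107 ]
0 85 [0.767 0.042 0.438] [-0.1   0.82  0.39 -0.    1.93  1.13]
0 75 [0.739 0.032 0.437] [-0.12  0.75  0.5
[... 780 characters left out ...]
.4   1.39  0.2   1.11  0.87]
0.3 15 [ 0.542 -0.038  0.33 ] [-0.32  0.4   1.51  0.22  1.    0.82]
0.3 0 [ 0.529 -0.042  0.287] [-0.33  0.44  1.6   0.24  0.88  0.76]
0.6 85 [0.679 0.011 0.409] [-0.19  0.54  1.06  0.34  1.04  0.94]
0.6 75 [0.65  0.001 0.408] [-0.22  0.49  1.15  0.36  1.01  0.89]
0.6 65 [ 0.623 -0.009  0.403] [-0.25  0.44  1.25  0.39  0.97  0.84]
0.6 55 [ 0.596 -0.019  0.392] [-0.28  0.41  1.34  0.42  0.93  0.78]
0.6 45 [ 0.553 -0.034  0.377] [-0.33  0.35  1.48  0.47  0.88  0.67]
0.6 30 [ 0.522 -0.045  0.346] [-0.37  0.33  1.6   0.54  0.8   0.55]
0.6 15 [ 0.5   -0.053  0.308] [-0.41  0.35  1.71  0.63  0.72  0.41]
0.6 0 [ 0.487 -0.057  0.265] [-0.43  0.4   1.8   0.74  0.62  0.25]
```

The lid's outer face stands at about 50°, the lock is at joint 0, and vertical poses reach everything. I'll shut the gripper, approach behind the lid and sweep it down along its arc.

```bash
python3 - <<'E'
from h import *
from station import ctrl,cams
ctrl.move_gripper(0.0)
p=ctrl.read_tcp_pos(); ctrl.line_to([p[0],p[1],.49],speed=.2)
f0=None
P,q=tcp(face(np.radians(62))+[.012,0,.04]); ctrl.movep(P,q)
P,q=tcp(face(np.radians(60))+[.010,0,0]); ctrl.line_to(P,speed=.1)
f0=np.array(ctrl.read_ft_force()); print("t",ctrl.read_t(),"f0",f0.round(2),ctrl.read_opening())
for d in np.arange(54,-1,-6):
    P,q=tcp(face(np.radians(d))+[.009,0,.001]); ctrl.line_to(P,speed=.06)
    f=np.array(ctrl.read_ft_force())-f0; print(d,f.round(1))
    if np.linalg.norm(f)>25: print("stop");break
print(ctrl.read_t())
c=cams.camera("side"); cv2.imwrite("pics/side1.png",c["image"][:,:,::-1])
E
```

```text
t 5.1417 f0 [ 0.23 -0.44  1.23] 0.004940513309280269
54 [-0.5 -0.  -1.5]
48 [-0.4  1.  -1. ]
42 [ 0.1  0.3 -1.4]
36 [ 0.2  0.2 -1.5]
30 [ 0.1 -0.3 -0.6]
24 [ 0.5 -0.4 -0.4]
18 [-0.3  0.6 -0.9]
12 [ 0.1 -0.  -1.3]
6 [ 0.   0.5 -1. ]
0 [-1.4  1.   3.5]
9.65
```

View pics/side1.png

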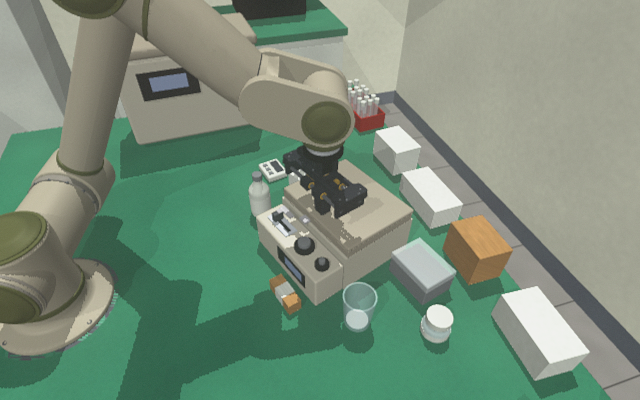

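The lid looks shut under the fingertips, with contact force rising at the end. I'll press it firmly to confirm, then push the lock.

```bash
python3 - <<'E'
from h import *
from station import ctrl,cams
F=lambda:Rc.inv().apply(np.array(ctrl.read_ft_force()))
def go(x,y,z,s=.15): ctrl.line_to(tcp(np.array([x,y,z]))[0],speed=s)
def tip(): return Rc.inv().apply(np.array(ctrl.read_tcp_pos())-[0,0,TIP]-O)
b=F()
x,y,z=tip()
for i in range(6):
    z-=.001; go(x,y,z,.03); f=F(); print("lid",tip().round(4),f.round(1))
    if f[2]>15: break
go(x,y,.175)
go(-.1,.115,.16,.2); go(-.1,.115,.096,.12); ctrl.sleep(.1); b=F(); print("b",b.round(1),tip().round(4))
go(-.1,.104,.096,.06); print((F()-b).round(1))
go(-.1,.064,.096,.05); print((F()-b).round(1))
yy=.064
while yy>.052:
    yy-=.0015; go(-.1,yy,.096,.03); f=F()-b; print("lock",tip().round(4),f.round(1))
    if f[1]>12: break
go(-.1,yy+.015,.096,.1); go(-.1,yy+.015,.17,.2)
print(ctrl.read_t())
go(-.1,.16,.25,.3)
c=cams.camera("top"); W=Rc.inv().apply((cloud(c)-O).reshape(-1,3)).reshape(400,640,3); X,Y,Z=np.moveaxis(W,-1,0)
m=(abs(X+.1)<.013)&(Z>.1)&(Z<.118)&(Y>-.002)&(Y<.11); print("lock",m.sum(),W[m].min(0).round(3),W[m].max(0).round(3))
m=(abs(Y)<.1)&(X<.1)&(X>-.05)&(Z<.16)&(Z>.11); print("lid z",m.sum(),np.percentile(Z[m],[5,50,95]).round(4))
cv2.imwrite("pics/top1.png",cv2.resize(c["image"][120:270,200:420],None,fx=3,fy=3)[:,:,::-1])
print(ctrl.read_t())
E
```

```text
lid [-3.120e-02  1.000e-04  1.288e-01] [-1.9  2.8 12.8]
lid [-0.0313  0.0002  0.1288] [-5.1  2.3 19.6]
b [-0.1  0.5 -0.7] [-0.0998  0.1148  0.0967]
[0.  0.5 0.2]
[0.2 0.9 0.5]
lock [-0.1     0.0626  0.096 ] [-0.8  0.6  0.7]
lock [-0.1    0.061  0.096] [0.3 1.2 1.5]
lock [-0.1     0.0594  0.096 ] [0.7 1.  0.5]
lock [-0.1     0.0579  0.096 ] [-0.6  0.4  1.2]
lock [-0.1001  0.057   0.096 ] [1.  6.3 1.6]
lock [-0.1001  0.0564  0.096 ] [ 2.  13.3  5.1]
15.875
lock 55 [-0.111  0.008  0.1  ] [-0.087  0.042  0.116]
lid z 4097 [0.1256 0.1293 0.1328]
16.475
```

View pics/top1.png

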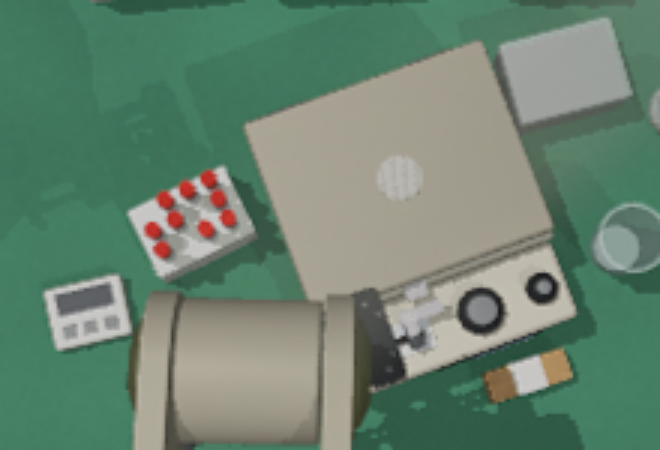

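The lid lies flat with its top at 129 mm, and the lock reached its hard stop with the grip edge at y=0.042. Everything else is in place. Now I press start.

```bash
python3 - <<'E'
from h import *
from station import ctrl,cams
F=lambda:Rc.inv().apply(np.array(ctrl.read_ft_force()))
def go(x,y,z,s=.15): ctrl.line_to(tcp(np.array([x,y,z]))[0],speed=s)
def tip(): return Rc.inv().apply(np.array(ctrl.read_tcp_pos())-[0,0,TIP]-O)
go(-.1,-.031,.2,.3); go(-.1,-.031,.115,.12); ctrl.sleep(.2); b=F(); z=.108; go(-.1,-.031,z,.05)
while z>.096:
    z-=.001; go(-.1,-.031,z,.03); f=F()-b; print(tip().round(4),f.round(1))
    if f[2]>16: break
ctrl.sleep(.4); print((F()-b).round(1))
go(-.1,-.031,.13,.05); go(-.1,-.031,.22,.2); go(-.1,.17,.27,.3); ctrl.movej([-1.449,.381,1.297,0,1.464,-.215])
c=cams.camera("top"); W=Rc.inv().apply((cloud(c)-O).reshape(-1,3)).reshape(400,640,3); X,Y,Z=np.moveaxis(W,-1,0)
m=(abs(X+.1)<.013)&(Z>.1)&(Z<.118)&(Y>-.002)&(Y<.11); print("lock",m.sum(),W[m].min(0).round(3),W[m].max(0).round(3))
m=np.hypot(X+.1,Y+.03)<.008; print("start z",np.median(Z[m]))
m=np.hypot(X+.1,Y+.09)<.004; print("release z",np.median(Z[m]))
cv2.imwrite("pics/top2.png",cv2.resize(c["image"][110:270,200:460],None,fx=3,fy=3)[:,:,::-1]); print(ctrl.read_t())
E
```

```text
[-0.1    -0.031   0.1071] [ 0.7 -0.3  1.7]
[-0.1    -0.031   0.1061] [ 0.6 -0.6  1.6]
[-0.1   -0.031  0.105] [ 1.5 -0.5  3.5]
[-0.1   -0.031  0.104] [-0.4 -0.8  3.7]
[-0.1    -0.031   0.1031] [-0.2 -0.1  3.4]
[-0.1   -0.031  0.102] [ 0.6 -0.2  5. ]
[-0.1    -0.031   0.1014] [-0.9  0.4  7.8]
[-0.1001 -0.0309  0.1012] [-2.5  1.5 16.6]
[-3.7  2.1 16.5]
lock 53 [-0.111  0.008  0.1  ] [-0.087  0.042  0.116]
start z 0.10804743946875542
release z 0.10957530799549126
25.7083
```

View pics/top2.png

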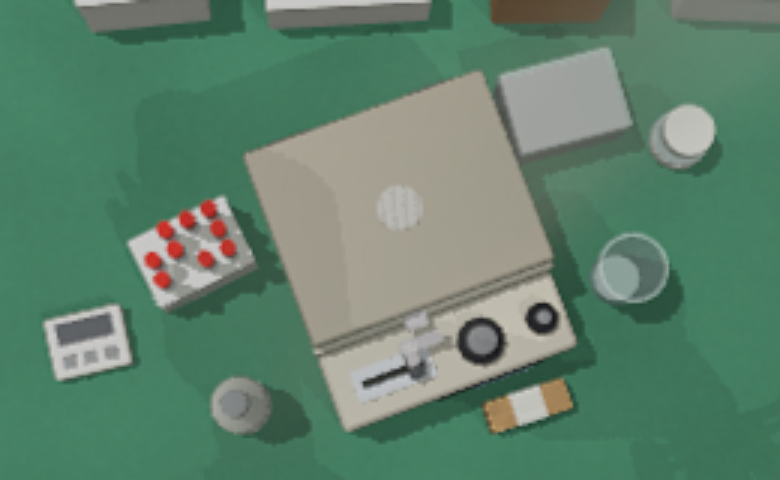

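The lid is shut, the lock is at its right end, the start button is back up, and everything else stands where it was.

```bash
python3 -c "
from station import ctrl
print(ctrl.hand_in())"
```

```text
the job is handed in; nothing more can be done
None
```

The job is handed in at about 26 s: the lid is shut, the lock is fully across, start was pressed to its stop and came back up, and the small button and everything else on the bench were left alone.

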